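# Find the heavy side of a rotor by its crank and hold it down

### The job

The closed drum on the bench stand is heavier on one side, which cannot be seen. With a light grip on the crank's revolving sleeve, turn the drum slowly once all the way round and feel where its heavy side is; then turn the heavy side straight down and finish still holding the sleeve there, without letting go. Leave the other things on the table alone.

Things in the scene. Friction and masses are not known exactly. Their poses are not given: they have to be found in the camera images.
- stand: heavy grey bench stand with a bearing pedestal, screwed down; base plate 145 x 130 x 12 mm (x from -50 to +95 mm). Origin: centre of the pedestal's foot, on the table; x runs level along the axle from the crank to the drum, z up.
- axle (a point): point on the axle above the stand's origin, 130 mm above the table, axes as the stand's. Crank arm at x = -45 to -55 mm (hub to -57 mm), with a tail that balances the crank's own weight; closed drum, 120 mm across, the same all round, at x = +30 to +85 mm.
- rotor (a joint): angle of drum, axle and crank together, no stops; 0: crank straight up; grows clockwise seen from the crank side (from the top towards the stand's -y). Stiff bearing, 0.31 N m of friction either way, more when turned fast: it stays where left. The heavy side pulls with 0.22 to 0.29 N m when level, so the sleeve needs up to 13 N while it rises and only 1 N or so while it sinks. Its angle to the crank varies.
- sleeve: black ribbed grip sleeve on the crank pin, 20 mm thick, 50 mm long, level, parallel to the axle, revolving freely. Origin: its centre, 45 mm from the axle, at x = -110 mm of the stand; it runs on a circle of 45 mm radius, 85 to 175 mm above the table. The crank arm begins 55 mm from its centre, a 16 mm end cap lies beyond it. Grip it lightly: under 100 N in all from the fingers.
- drum_low (a point): point fixed to the stand inside the drum, 40 mm straight below the axle, halfway along the drum (x = +57 mm): the hidden weight's centre, which lies 40 mm from the axle, belongs here in the end.
- weight_1: slotted brass weight, 27 mm across, 8 mm high, lying beside the stand; leave alone
- weight_2: slotted brass weight, 30 mm across, 8 mm high, lying on the other side of the stand; leave alone
- hex_key: black L-shaped hex key, 80 x 27 mm, 4 mm thick, lying flat beside the stand; leave alone
- film_can: cream film can, 32 mm thick, 50 mm long, lying on its side on the left; leave alone
- bobbin: small copper wire bobbin, 31 mm across, 24 mm high, on the left; leave alone
- screwdriver: screwdriver, 160 mm long, lying on the left; leave alone

How it is judged:
By the outcome, as a careful person would: the job done as asked, in the order asked, and still so for the second after the job is handed in, while the arm keeps its last pose, push and grip.
It also fails if it takes over 64 s, if anything falls off the work surface, if the arm or the gripper's body presses on something with over 40 N, if the wrist force passes 120 N, or if a joint passes its speed limit or range.

### The arm

A 6-joint arm with a two-finger parallel gripper is mounted at the origin on a cart in front of the work surface, level with it; the furniture and walls round the work are solid. World frame = base frame: x ahead of the robot, y to its left, z up, the work surface at z = 0. Lengths are in m, angles in degrees, forces in N, time in s.
With the tool pointing down it reaches from about 0.25 to 0.725 m from the base axis. Payload 9.7 kg.
Tool frame: the origin (TCP) lies midway between the tips of the shut fingers; the grasp point (between the pads) lies 19 mm behind it; z points along the fingers, y is the direction in which the jaws open and shut (so a half turn about z gives the same grasp; the last joint's range is limited). The gripper opens to 85 mm and grips with 20 to 120 N. Pads are 22 mm wide; open, the fingers measure 114 mm over their backs; the gripper's body (76 mm by 85 mm) begins 54 mm behind the grasp point. The pads swing forward as they close: fully open they stand 13 mm farther back than shut.
Start: joints at [76.719, 4.979, 10.078, 95.1, 0, 90], TCP at [0.126, 0.535, 0.231] pointing down, gripper open.
Joint ranges: [-179.16, 179.16], [-48.56, 103.87], [-65.8, 70.77], [-126.05, 130.52], [-82.76, 87.17], [-180, 180]. Speed limits (degrees/s): [127.2, 127.2, 147.25, 180, 180, 180].

### API

Orientations are given as [roll, pitch, yaw] about the fixed x, y, z axes, in that order (R = Rz(yaw) Ry(pitch) Rx(roll)).
In Python, from workcell import get_obs, camera, get_calibration, job_done gives the robot as it stands.
- The arm moves only by the tool play_rows, never from a script. Its argument "commands" is text: rows parted by semicolons, each of 5 numbers parted by spaces: the opening, from 0 (shut) to 1 (fully open), then the shift along the world's x, y, z in mm, then the turn about the world's z in degrees. A call has 1 to 10 rows; each row is the pose to reach, as a shift and turn from the pose commanded when the call began; what a row does not reach only later rows make up. A row lasts 1/12 s, in which the tool goes at most 41.7 mm and 7.16 degrees, less where a joint would pass 70% of its speed; a pose out of reach is approached as far as the arm can. A call with a gripper value outside its range is refused whole. The fingers move at their own pace and stop on an object; "force" is the grip in N (left out, the last holds). Time passes only in rows, so rows that repeat a pose let the fingers close. It gives the time, the measured TCP pose, the force and the opening at its end, in the units of the state.
- get_obs(): the state, without advancing time (a new reading comes with each control period).
- camera(name): name is "scene" or "top" or "wrist"; returns the picture (480x640x3 uint8, red, green, blue); there is no depth.
- get_calibration(name): a dict with "fx", "fy", "cx", "cy" (pixels), "eye" and "attitude" of the camera in the world; the wrist camera has in their place "mount" (4x4, takes a point from camera to tool coordinates, whose origin is the TCP and whose axes are the flange's). Camera axes: x right, y down, z forward; pixel columns grow to the right and rows downward; lengths in m; the calibration is good to about 2 mm. A picture is of the moment at which its call begins: read the wrist's pose just before it. get_calibration takes no time and is no camera call.
- job_done(): hands the job in, once; it reports no verdict.
The state is a dict: "time": time; "q": joint angles; "qd": joint speeds; "joint_efforts": joint torques, N m; "ee_pos": TCP position; "tcp_rot": TCP orientation; "wrist_force": force on the tool from outside, world axes, zero at the start; "torque": the same for the moment, N m; "opening": finger opening in m.
Only numpy, scipy, OpenCV 4.12 (cv2) and the standard library are available. Lean on these libraries where they do the work, as an engineer would, in place of code of your own. Each camera call takes 0.05 s, during which the arm holds its last target.

## Working session

There is one attempt and no reset: what is moved stays moved. The work goes in short steps, Python scripts to look and compute and a tool call to move; the robot and the scene stay as the last step left them, time stands still between calls to the robot, and variables do not carry over. Pictures are saved under pics/ and viewed, and the job is handed in when it is done.

Besides the shell and the picture viewer there is one more tool, called after ">>>" in YAML: its name, and indented under it one key for each argument. play_rows: Moves the arm, as the interface text tells. Its arguments: {"type":"object","properties":{"commands":{"type":"string"},"force":{"type":"number"}},"required":["commands"]}

```bash
ls; mkdir -p pics; python3 - <<'E'
from workcell import *
import cv2
print(get_obs())
for n in ["scene","top"]:
    cv2.imwrite(f"pics/{n}0.png",camera(n)[:,:,::-1]); print(n,get_calibration(n))
print(get_calibration("wrist"))
E
```

```text
pics
{'time': 0.0, 'q': array([ 7.67182994e+01,  5.01025542e+00,  1.00334626e+01,  9.50964515e+01,
       -1.17482170e-03,  9.00013549e+01]), 'qd': array([-0.01687308, -0.06203168, -0.04898215, -0.02909038,  0.02098609,
        0.01486875]), 'joint_efforts': array([-2.68230266e-03, -5.20387530e+01,  4.64802432e+01,  1.61705300e-02,
       -2.88889414e-04, -1.98865598e-05]), 'ee_pos': array([0.12631311, 0.53507993, 0.23058227]), 'tcp_rot': array([-1.79926756e+02,  1.17655284e-03,  1.66716946e+02]), 'wrist_force': array([0.04986921, 0.25719008, 0.24456976]), 'torque': array([-0.01263819, -0.01816435,  0.03054726]), 'opening': 0.08542490278101061}
scene {'fx': 448.4059577241344, 'fy': 448.4059577241344, 'cx': 320.20819405659455, 'cy': 245.48172018124566, 'eye': array([0.27865669, 0.51120705, 0.84763888]), 'attitude': array([-139.42318804,    0.16933878, -152.98053084])}
top {'fx': 451.17592937855056, 'fy': 451.17592937855056, 'cx': 315.35897016356057, 'cy': 237.58173116299466, 'eye': array([ 0.48829704, -0.00679442,  0.96114537]), 'attitude': array([-176.86691881,   -0.54239171,  -90.40419857])}
{'fx': 346.9515162978838, 'fy': 346.9515162978838, 'cx': 328.17219876657435, 'cy': 239.76837058648107, 'mount': array([[-9.74880438e-04, -9.61331091e-01, -2.75393505e-01,
         7.09659799e-02],
       [ 9.99999343e-01, -7.71106202e-04, -8.48209660e-04,
        -7.93804158e-05],
       [ 6.03052679e-04, -2.75394150e-01,  9.61331211e-01,
        -1.43313923e-01],
       [ 0.00000000e+00,  0.00000000e+00,  0.00000000e+00,
         1.00000000e+00]])}
```

View pics/scene0.png

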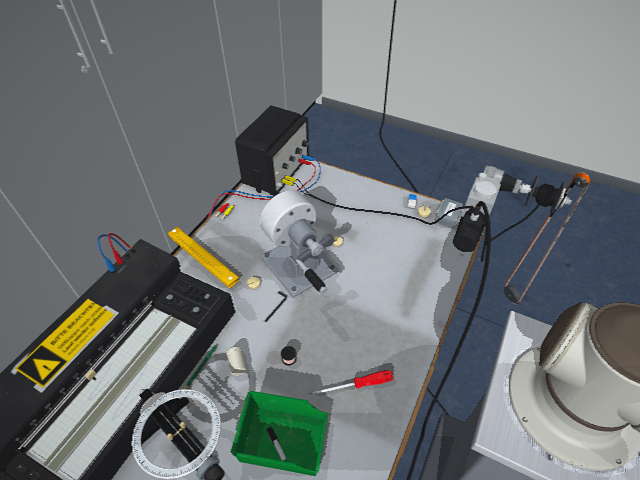

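View pics/top0.png

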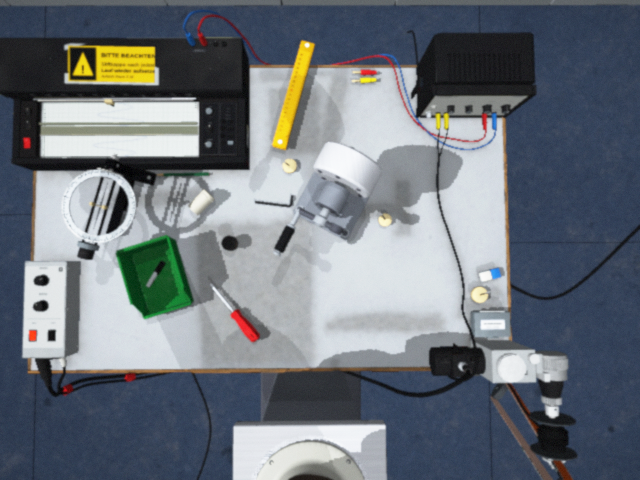

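```bash
python3 - <<'E'
import cv2
a=cv2.imread("pics/top0.png")[120:270,240:420]; cv2.imwrite("pics/topc.png",cv2.resize(a,(720,600),interpolation=cv2.INTER_CUBIC))
a=cv2.imread("pics/scene0.png")[180:310,230:386]; cv2.imwrite("pics/scenec.png",cv2.resize(a,(720,600),interpolation=cv2.INTER_CUBIC))
E
```

```text
(no output)
```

View pics/topc.png

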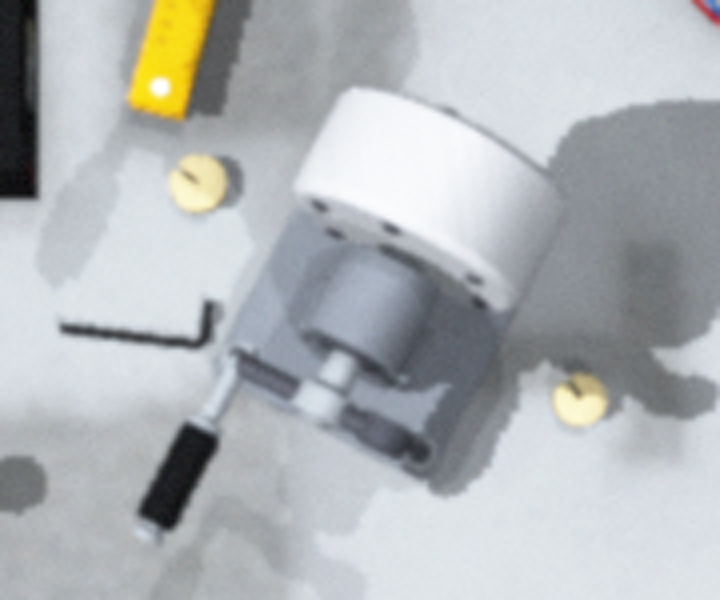

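View pics/scenec.png

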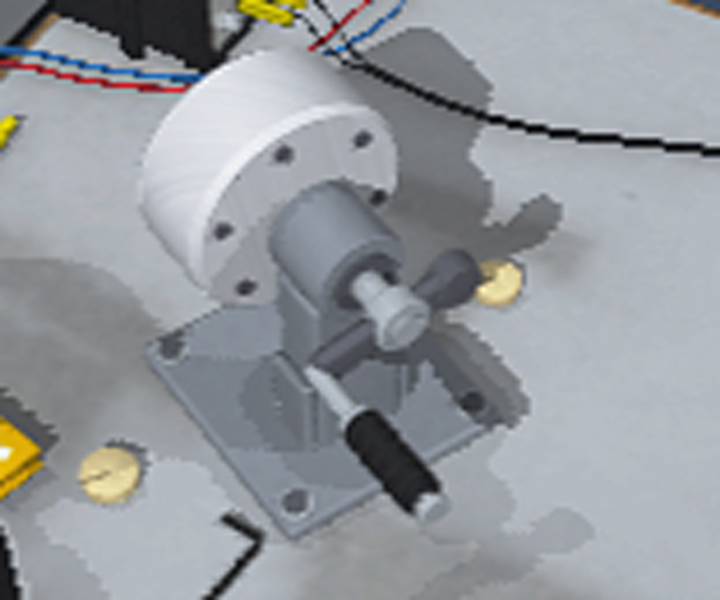

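```bash
cat > h.py <<'E'
import numpy as np
from scipy.spatial.transform import Rotation as R
from workcell import *
def proj(cal,P,eye=None,A=None):
    A=R.from_euler('xyz',cal['attitude'],degrees=True).as_matrix() if A is None else A
    eye=cal['eye'] if eye is None else eye
    c=(np.atleast_2d(P)-eye)@A
    return np.c_[cal['fx']*c[:,0]/c[:,2]+cal['cx'],cal['fy']*c[:,1]/c[:,2]+cal['cy']]
def stand2w(P,p):  # p: x,y,yaw(rad)
    P=np.atleast_2d(P);c,s=np.cos(p[2]),np.sin(p[2])
    return np.c_[p[0]+c*P[:,0]-s*P[:,1],p[1]+s*P[:,0]+c*P[:,1],P[:,2]]
def slv(x,a): return [x,-.045*np.sin(a),.130+.045*np.cos(a)]
E
python3 - <<'E'
from h import *
from scipy.optimize import least_squares
ct,cs=get_calibration("top"),get_calibration("scene")
T=lambda u,v:(240+u/4,120+v/4)
S=lambda u,v:(230+u/(720/156),180+v/(600/130))
fix=[(ct,(-.057,0,.13),T(318,408)),(cs,(-.057,0,.13),S(405,325)),
(cs,(-.05,.065,.012),S(290,540)),(cs,(-.05,-.065,.012),S(497,415)),(cs,(.095,.065,.012),S(150,350)),
(ct,(-.05,-.065,.012),T(428,480)),(ct,(-.05,.065,.012),T(222,362))]
sl=[(ct,-.085,T(204,430)),(ct,-.135,T(158,518)),(cs,-.085,S(362,420)),(cs,-.135,S(420,505))]
def f(p):
    r=[]
    for c,P,m in fix: r+=list(proj(c,stand2w(P,p))[0]-m)
    for c,x,m in sl: r+=list(proj(c,stand2w(slv(x,p[3]),p))[0]-m)
    return r
best=min((least_squares(f,[.55,-.05,y0,a0]) for y0 in(-1,0,1,2.5) for a0 in (4,4.7,5.5)),key=lambda s:s.cost)
p=best.x;print(p[:2],np.degrees(p[2:])%360,best.cost);print(np.round(best.fun.reshape(-1,2),1))
print(stand2w([slv(-.11,p[3]),(-.11,0,.13)],p))
E
```

```text
[ 0.60909299 -0.04911959] [331.39894405 252.93809311] 20.42729484859196
[[-0.5  1.9]
 [-0.2 -0.4]
 [-0.6 -2.6]
 [ 1.5 -1.6]
 [-2.1 -2.5]
 [-0.3  0.3]
 [-3.1  0.7]
 [ 0.6 -0.7]
 [-0.6  0.8]
 [-0.5  0.9]
 [ 0.8 -0.9]]
[[0.5331096  0.04130828 0.11679678]
 [0.51251583 0.00353829 0.13      ]]
```

```bash
cat >> h.py <<'E'
p0=[0.60909299,-0.04911959,np.radians(331.399)]
E
python3 - <<'E'
from h import *
o=get_obs();print(o['ee_pos'],o['tcp_rot'])
t=stand2w(slv(-.115,np.radians(252.94)),p0)[0];print(t)
print((np.r_[t[:2],.215]-o['ee_pos'])*1000, 151.4-o['tcp_rot'][2])
E
```

```text
[0.12632655 0.53509021 0.23064737] [-1.79931346e+02  1.32429961e-03  1.66717955e+02]
[0.52871985 0.04370213 0.11679822]
[ 402.39329609 -491.38808642  -15.64737163] -15.317955412137337
```

>>> play_rows:
  commands: "1 20 -25 0 0; 1 40 -50 0 -1; 1 60 -75 0 -2; 1 80 -100 0 -3; 1 100 -125 0 -4; 1 120 -150 0 -5; 1 140 -175 0 -6; 1 160 -200 0 -7; 1 180 -225 0 -8; 1 200 -250 0 -8"
  force: 35

```text
time: 0.93
ee_pos: [0.3269, 0.2838, 0.2311]
tcp_rot: [-180.0, -0.0, 158.7]
wrist_force: [-0.3, 0.1, 0.1]
opening: 0.0853
```

>>> play_rows:
  commands: "1 22 -26 0 -1; 1 44 -52 0 -2; 1 66 -78 0 -3; 1 88 -104 -2 -4; 1 110 -130 -4 -5; 1 132 -156 -8 -6; 1 154 -182 -12 -7; 1 176 -208 -16 -7.3; 1 195 -232 -16 -7.3; 1 202 -241 -16 -7.3"

```text
time: 1.77
ee_pos: [0.5298, 0.0414, 0.214]
tcp_rot: [-179.9, -0.0, 151.3]
wrist_force: [0.8, 0.8, 0.0]
opening: 0.0852
```

>>> play_rows:
  commands: "1 0 0 0 0; 1 0 0 0 0; 1 0 0 0 0"

```text
time: 2.02
ee_pos: [0.5278, 0.045, 0.2153]
tcp_rot: [180.0, -0.0, 151.4]
wrist_force: [0.6, 0.2, 0.8]
opening: 0.0855
```

```bash
python3 - <<'E'
from h import *
import cv2,json
o=get_obs();im=camera("wrist");print(o['time'],o['ee_pos'],o['tcp_rot'],o['wrist_force'])
cv2.imwrite("pics/w1.png",im[:,:,::-1])
json.dump([o['ee_pos'].tolist(),o['tcp_rot'].tolist()],open("w1.json","w"))
E
```

```text
2.0167 [0.52776402 0.04502671 0.21532359] [ 1.79999227e+02 -2.85258889e-02  1.51444956e+02] [0.55305071 0.21169365 0.84012167]
```

View pics/w1.png

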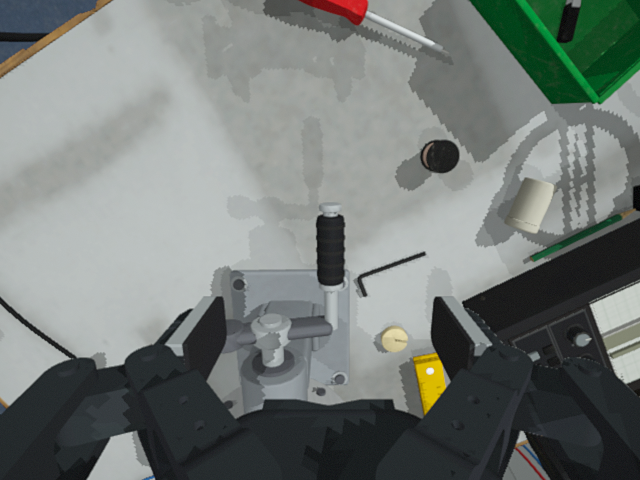

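```bash
python3 - <<'E'
import cv2
a=cv2.imread("pics/w1.png")[190:410,210:370]; cv2.imwrite("pics/w1c.png",cv2.resize(a,None,fx=2.7,fy=2.7,interpolation=cv2.INTER_CUBIC))
E
```

```text
(no output)
```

View pics/w1c.png

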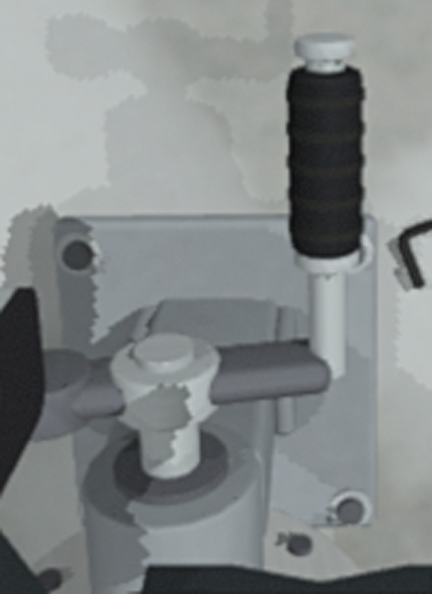

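```bash
cat > fit.py <<'E'
from h import *
from scipy.optimize import least_squares
import json
ct,cs,cw=get_calibration("top"),get_calibration("scene"),get_calibration("wrist")
pos,rot=json.load(open("w1.json"))
M=np.eye(4);M[:3,:3]=R.from_euler('xyz',rot,degrees=True).as_matrix();M[:3,3]=pos
C=M@cw['mount']; print("cam",C[:3,3])
T=lambda u,v:(240+u/4,120+v/4)
S=lambda u,v:(230+u/(720/156),180+v/(600/130))
W=lambda u,v:(210+u/2.7,190+v/2.7)
def pj(n,P): return proj(cw,P,C[:3,3],C[:3,:3]) if n=='w' else proj(ct if n=='t' else cs,P)
fix=[('t',(-.057,0,.13),T(318,408)),('s',(-.057,0,.13),S(405,325)),
('s',(-.05,.065,.012),S(290,540)),('s',(-.05,-.065,.012),S(497,415)),('s',(.095,.065,.012),S(150,350)),
('t',(-.05,-.065,.012),T(428,480)),('t',(-.05,.065,.012),T(222,362)),
('w',(-.057,0,.13),W(163,352)),('w',(-.05,-.065,.012),W(55,217)),('w',(-.05,.065,.012),W(376,217)),('w',(.095,.065,.012),W(376,525))]
sl=[('t',-.085,T(204,430)),('t',-.135,T(158,518)),('s',-.085,S(362,420)),('s',-.135,S(420,505)),('w',-.135,W(325,72)),('w',-.085,W(327,252))]
wt={'w':1,'t':1,'s':1}
def f(p,only='wts'):
    r=[]
    for c,P,m in fix:
        if c in only:r+=list(wt[c]*(pj(c,stand2w(P,p))[0]-m))
    for c,x,m in sl:
        if c in only:r+=list(wt[c]*(pj(c,stand2w(slv(x,p[3]),p))[0]-m))
    return r
for only in('wts','w','t','s'):
    b=least_squares(f,p0+[4.4],args=(only,),loss='soft_l1');p=b.x
    print(only,p[:2],np.degrees(p[2:]),b.cost)
    if len(only)>0: print(np.round(b.fun.reshape(-1,2),1).tolist())
    print(stand2w([slv(-.11,p[3]),(-.115,0,.13)],p))
E
python3 fit.py
```

```text
cam [0.46537995 0.07859039 0.35867288]
wts [ 0.60780485 -0.04672171] [332.05560264 263.60789348] 23.027930298822188
[[-1.5, 2.8], [0.1, 0.4], [-0.2, -1.5], [1.5, -1.0], [-2.4, -1.2], [-1.0, 0.7], [-4.1, 1.8], [0.2, 1.3], [-2.5, 2.3], [0.3, 1.0], [-0.3, 1.8], [-1.4, -0.3], [-2.4, 1.5], [-0.8, -0.1], [0.9, -2.0], [-0.0, -1.2], [-0.1, -0.3]]
[[0.5315871  0.04433188 0.12499006]
 [0.50621353 0.00716896 0.13      ]]
w [ 0.60674646 -0.04607391] [332.15898967 269.51750836] 3.9469433789495323
[[0.1, -0.2], [-2.6, 1.3], [0.3, -0.2], [-0.1, 0.8], [0.2, -1.7], [0.2, 0.5]]
[[0.53049443 0.04508795 0.12962106]
 [0.50505806 0.00763335 0.13      ]]
t [ 0.61002371 -0.050426  ] [331.1444943  252.94426886] 3.6145432506654904
[[0.1, 1.3], [0.2, -0.1], [-2.5, 0.1], [1.2, -1.4], [-0.2, 0.0]]
[[0.53444335 0.04033967 0.11680142]
 [0.50930216 0.00507328 0.13      ]]
s [ 0.60612259 -0.04475975] [331.6791839  263.69362043] 4.749039328427257
[[0.2, 1.4], [-0.2, -0.6], [1.8, 0.1], [-2.1, -0.7], [-0.8, 0.9], [0.7, -0.8]]
[[0.53050822 0.04679916 0.12505698]
 [0.50488751 0.00979718 0.13      ]]
```

>>> play_rows:
  commands: "1 -1 2 -15 0.5; 1 -1 2 -30 0.5; 1 -1 2 -45 0.5; 1 -1 2 -60 0.5; 1 -1 2 -75 0.5; 1 -1 2 -88 0.5; 1 -1 2 -98 0.5; 1 -1 2 -105 0.5; 1 -1 2 -110 0.5; 1 -1 2 -110 0.5"

```text
time: 2.9
ee_pos: [0.527, 0.0464, 0.1046]
tcp_rot: [-180.0, -0.0, 151.9]
wrist_force: [0.4, -0.3, 0.2]
opening: 0.0855
```

```bash
python3 - <<'E'
from h import *
import cv2,json
o=get_obs();im=camera("wrist");print(o['time'],o['ee_pos'],o['tcp_rot'],o['wrist_force'])
cv2.imwrite("pics/w2.png",im[:,:,::-1])
E
```

```text
2.9 [0.52698061 0.04644986 0.10457492] [-1.79969987e+02 -4.29640107e-02  1.51935860e+02] [ 0.37476874 -0.2771424   0.15171284]
```

View pics/w2.png

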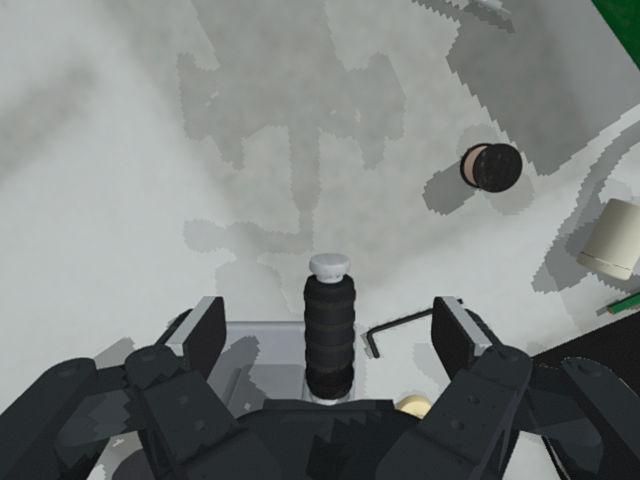

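>>> play_rows:
  commands: "0 0 0 0 0; 0 0 0 0 0; 0 0 0 0 0; 0 0 0 0 0; 0 0 0 0 0; 0 0 0 0 0; 0 0 0 0 0; 0 0 0 0 0; 0 0 0 0 0; 0 0 0 0 0"
  force: 35

```text
time: 3.78
ee_pos: [0.5276, 0.0465, 0.1056]
tcp_rot: [180.0, 0.0, 151.9]
wrist_force: [1.5, 4.4, 2.6]
opening: 0.0189
```

```bash
python3 - <<'E'
from h import *
import cv2,json
o=get_obs();im=camera("wrist");print(o)
cv2.imwrite("pics/w3.png",im[:,:,::-1])
E
```

```text
{'time': 3.7833, 'q': array([ 5.02825262e+00,  1.53225280e+00, -7.42006246e+00,  8.10045284e+01,
        2.29652351e-02,  3.30958819e+01]), 'qd': array([-0.10311311,  0.11035641, -0.00156149, -0.06952732, -0.01271351,
       -0.04636359]), 'joint_efforts': array([-1.77055568e+00, -4.72183156e+01,  4.48408985e+01,  6.86416738e-01,
       -8.95169433e-01,  3.28199683e-03]), 'ee_pos': array([0.52760604, 0.04653639, 0.10557845]), 'tcp_rot': array([1.79957196e+02, 2.36146071e-02, 1.51932371e+02]), 'wrist_force': array([1.51932267, 4.43497142, 2.64206596]), 'torque': array([ 6.57710719e-01, -2.47050826e-01,  1.76887315e-05]), 'opening': 0.01885205025473543}
```

View pics/w3.png

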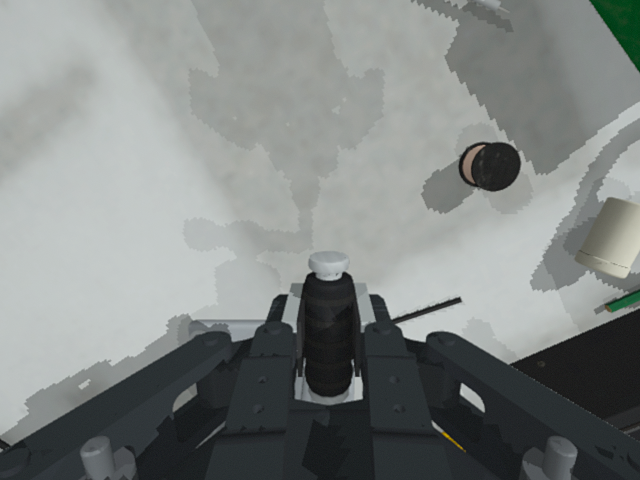

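```bash
cat > gen.py <<'E'
import numpy as np,json,sys
yaw=np.radians(-28.0);U=np.array([-np.sin(yaw),np.cos(yaw)])
# usage: gen.py a_from a_to rows_per_call ncalls [cy cz correction mm world-stand]
def P(a,r=45.): a=np.radians(a);return np.array([-r*np.sin(a),r*np.cos(a)])
a0,a1,n,k=float(sys.argv[1]),float(sys.argv[2]),int(sys.argv[3]),int(sys.argv[4])
cor=np.array([float(x) for x in sys.argv[5:7]]) if len(sys.argv)>5 else np.zeros(2)
base=P(a0);err=np.zeros(3)
t=0
cmd=np.zeros(3)
for i in range(k):
    rows=[];start=cmd.copy()
    for j in range(n):
        t=(i*n+j+1)/(k*n)
        d=P(a0+(a1-a0)*t)-base+cor*min(1,t*k)
        w=np.r_[U*d[0],d[1]]
        r=np.round(w-start,1)
        rows.append("0 %g %g %g 0"%tuple(r+0.0))
    cmd=start+r
    print("%.1f:"%(a0+(a1-a0)*t),"; ".join(rows))
E
python3 gen.py 265.7 295.7 9 2
```

```text
280.7: 0 0 0.1 1.3 0; 0 0.1 0.1 2.6 0; 0 0.1 0.1 3.9 0; 0 0 0.1 5.2 0; 0 0 0 6.5 0; 0 0 -0.1 7.8 0; 0 -0.1 -0.2 9.1 0; 0 -0.2 -0.4 10.4 0; 0 -0.3 -0.6 11.7 0
295.7: 0 -0.1 -0.2 1.3 0; 0 -0.3 -0.5 2.6 0; 0 -0.4 -0.8 3.9 0; 0 -0.6 -1.1 5.1 0; 0 -0.8 -1.5 6.3 0; 0 -1 -1.9 7.6 0; 0 -1.2 -2.3 8.8 0; 0 -1.5 -2.7 10 0; 0 -1.7 -3.2 11.2 0
```

>>> play_rows:
  commands: "0 0 0.1 1.3 0; 0 0.1 0.1 2.6 0; 0 0.1 0.1 3.9 0; 0 0 0.1 5.2 0; 0 0 0 6.5 0; 0 0 -0.1 7.8 0; 0 -0.1 -0.2 9.1 0; 0 -0.2 -0.4 10.4 0; 0 -0.3 -0.6 11.7 0"

```text
time: 4.58
ee_pos: [0.5278, 0.047, 0.1169]
tcp_rot: [179.8, -0.0, 152.0]
wrist_force: [6.3, 11.5, -1.7]
opening: 0.0188
```

>>> play_rows:
  commands: "0 -0.1 -0.2 1.3 0; 0 -0.3 -0.5 2.6 0; 0 -0.4 -0.8 3.9 0; 0 -0.6 -1.1 5.1 0; 0 -0.8 -1.5 6.3 0; 0 -1 -1.9 7.6 0; 0 -1.2 -2.3 8.8 0; 0 -1.5 -2.7 10 0; 0 -1.7 -3.2 11.2 0"

```text
time: 5.33
ee_pos: [0.5267, 0.0448, 0.1288]
tcp_rot: [179.7, 0.0, 152.0]
wrist_force: [6.9, 16.4, 1.3]
opening: 0.0188
```

```bash
cat > trk.py <<'E'
import numpy as np,sys
from scipy.optimize import least_squares
yaw=np.radians(-28.0);U=np.array([-np.sin(yaw),np.cos(yaw)])
B=np.array([127.3+400,46.1,104.6])
# log lines: cmd shift(final row) x y z | t, pos xyz mm, force xyz
L=np.loadtxt("log.txt",ndmin=2)   # cx cy cz t px py pz fx fy fz
cmd=B+np.cumsum(L[:,:3],0)
st=lambda w:np.c_[w[:,:2]@U,w[:,2]]
Q=st(L[:,4:7]);Cs=st(cmd);F=st(L[:,7:10])
g=np.array([st(np.array([[527.6,46.5,105.6]]))[0]])
Qa=np.r_[g,Q]
b=least_squares(lambda c:np.hypot(*(Qa-c).T)-45,Qa[0]-[45,0]);c=b.x
ang=lambda q:np.degrees(np.arctan2(-(q[...,0]-c[0]),q[...,1]-c[1]))%360
a=ang(Q);ar=np.radians(a)
tan=np.c_[-np.cos(ar),-np.sin(ar)];rad=np.c_[-np.sin(ar),np.cos(ar)]
Tq=-(F*tan).sum(1)*.045   # torque needed in + direction
Fr=(F*rad).sum(1)
if __name__=="__main__":
    print("centre",c,"rms",np.sqrt(np.mean(b.fun**2)),"start",ang(g[0]))
    for i in range(len(a)): print("%.1f T=%.3f Fr=%.1f r=%.1f cmdoff %s"%(a[i],Tq[i],Fr[i],np.hypot(*(Q[i]-c)),np.round(Cs[i]-Q[i],1)))
    if len(a)>=6:
        print("K stiffness skipped")
    if len(sys.argv)>1:
        a1,n,k=float(sys.argv[1]),int(sys.argv[2]),int(sys.argv[3])
        dc=(Cs[-1]-c);a0=np.degrees(np.arctan2(-dc[0],dc[1]))%360
        while a0>a1:a0-=360
        if a1-a0>180 and k*n<60: pass
        r0=np.hypot(*dc);cur=cmd[-1].copy()
        print("cmd a0 %.1f r0 %.1f"%(a0,r0))
        r45=float(sys.argv[4]) if len(sys.argv)>4 else 45.
        for i in range(k):
            rows=[];s=cur.copy()
            for j in range(n):
                t=(i*n+j+1)/(k*n);A=np.radians(a0+(a1-a0)*t)
                r=r0+(r45-r0)*min(1,(i*n+j+1)/n)
                q=c+r*np.array([-np.sin(A),np.cos(A)])
                d=np.r_[U*(q[0]-st(s[None])[0,0]),q[1]-s[2]]
                d=np.round(d,1)+0.0;rows.append("0 %g %g %g 0"%tuple(d))
            cur=s+d
            print("%.1f:"%np.degrees(A),"; ".join(rows))
E
cat > log.txt <<'E'
-0.3 -0.6 11.7 4.58 527.8 47.0 116.9 6.3 11.5 -1.7
-1.7 -3.2 11.2 5.33 526.7 44.8 128.8 6.9 16.4 1.3
E
python3 trk.py 325 9 2
```

```text
centre [244.44671737 113.60934874] rms 0.028986477426147062 start 259.7525506677946
274.2 T=0.119 Fr=13.0 r=45.0 cmdoff [-1.7 -0.6]
289.7 T=0.214 Fr=17.1 r=45.0 cmdoff [-2.9 -1.3]
cmd a0 289.4 r0 41.9
307.2: 0 -0.1 -0.2 1.5 0; 0 -0.2 -0.4 3 0; 0 -0.3 -0.6 4.5 0; 0 -0.5 -0.9 5.9 0; 0 -0.7 -1.3 7.4 0; 0 -0.9 -1.7 8.9 0; 0 -1.2 -2.2 10.4 0; 0 -1.4 -2.7 11.9 0; 0 -1.7 -3.2 13.3 0
325.0: 0 -0.5 -0.9 1.2 0; 0 -0.9 -1.8 2.4 0; 0 -1.4 -2.7 3.6 0; 0 -1.9 -3.6 4.7 0; 0 -2.5 -4.6 5.8 0; 0 -3 -5.7 6.8 0; 0 -3.6 -6.7 7.8 0; 0 -4.1 -7.8 8.8 0; 0 -4.7 -8.9 9.7 0
```

>>> play_rows:
  commands: "0 -0.1 -0.2 1.5 0; 0 -0.2 -0.4 3 0; 0 -0.3 -0.6 4.5 0; 0 -0.5 -0.9 5.9 0; 0 -0.7 -1.3 7.4 0; 0 -0.9 -1.7 8.9 0; 0 -1.2 -2.2 10.4 0; 0 -1.4 -2.7 11.9 0; 0 -1.7 -3.2 13.3 0"

```text
time: 6.08
ee_pos: [0.5237, 0.0394, 0.1409]
tcp_rot: [-180.0, -0.0, 151.9]
wrist_force: [4.2, 1.6, -4.7]
opening: 0.0188
```

>>> play_rows:
  commands: "0 -0.5 -0.9 1.2 0; 0 -0.9 -1.8 2.4 0; 0 -1.4 -2.7 3.6 0; 0 -1.9 -3.6 4.7 0; 0 -2.5 -4.6 5.8 0; 0 -3 -5.7 6.8 0; 0 -3.6 -6.7 7.8 0; 0 -4.1 -7.8 8.8 0; 0 -4.7 -8.9 9.7 0"

```text
time: 6.83
ee_pos: [0.5191, 0.0307, 0.1505]
tcp_rot: [180.0, -0.0, 151.9]
wrist_force: [5.8, 3.8, -5.8]
opening: 0.0189
```

```bash
cat >> log.txt <<'E'
-1.7 -3.2 13.3 6.08 523.7 39.4 140.9 4.2 1.6 -4.7
-4.7 -8.9 9.7 6.83 519.1 30.7 150.5 5.8 3.8 -5.8
E
python3 trk.py 370 9 3
```

```text
centre [244.44450462 114.02270836] rms 0.08494878350533022 start 259.2362729975444
273.7 T=0.114 Fr=13.0 r=44.9 cmdoff [-1.7 -0.6]
289.2 T=0.207 Fr=17.2 r=44.9 cmdoff [-2.9 -1.3]
306.6 T=0.261 Fr=-0.1 r=45.1 cmdoff [-0.3 -0.1]
324.1 T=0.375 Fr=-1.1 r=45.0 cmdoff [-0.5  0. ]
cmd a0 324.7 r0 44.7
339.8: 0 -0.5 -0.9 0.8 0; 0 -1 -1.9 1.5 0; 0 -1.5 -2.9 2.2 0; 0 -2.1 -3.9 2.9 0; 0 -2.6 -4.9 3.5 0; 0 -3.1 -5.9 4.1 0; 0 -3.7 -7 4.7 0; 0 -4.3 -8 5.3 0; 0 -4.8 -9.1 5.8 0
354.9: 0 -0.6 -1.1 0.4 0; 0 -1.2 -2.2 0.8 0; 0 -1.8 -3.3 1.2 0; 0 -2.4 -4.5 1.5 0; 0 -3 -5.6 1.8 0; 0 -3.6 -6.7 2 0; 0 -4.2 -7.9 2.2 0; 0 -4.8 -9 2.4 0; 0 -5.4 -10.2 2.5 0
370.0: 0 -0.6 -1.2 0.1 0; 0 -1.2 -2.3 0.2 0; 0 -1.9 -3.5 0.2 0; 0 -2.5 -4.6 0.2 0; 0 -3.1 -5.8 0.1 0; 0 -3.7 -7 0.1 0; 0 -4.3 -8.1 -0.1 0; 0 -4.9 -9.3 -0.3 0; 0 -5.5 -10.4 -0.5 0
```

>>> play_rows:
  commands: "0 -0.5 -0.9 0.8 0; 0 -1 -1.9 1.5 0; 0 -1.5 -2.9 2.2 0; 0 -2.1 -3.9 2.9 0; 0 -2.6 -4.9 3.5 0; 0 -3.1 -5.9 4.1 0; 0 -3.7 -7 4.7 0; 0 -4.3 -8 5.3 0; 0 -4.8 -9.1 5.8 0"

```text
time: 7.58
ee_pos: [0.5143, 0.0217, 0.156]
tcp_rot: [180.0, -0.1, 151.9]
wrist_force: [5.4, 6.0, -6.6]
opening: 0.0187
```

>>> play_rows:
  commands: "0 -0.6 -1.1 0.4 0; 0 -1.2 -2.2 0.8 0; 0 -1.8 -3.3 1.2 0; 0 -2.4 -4.5 1.5 0; 0 -3 -5.6 1.8 0; 0 -3.6 -6.7 2 0; 0 -4.2 -7.9 2.2 0; 0 -4.8 -9 2.4 0; 0 -5.4 -10.2 2.5 0"

```text
time: 8.33
ee_pos: [0.5092, 0.0119, 0.1587]
tcp_rot: [179.9, -0.0, 152.0]
wrist_force: [5.5, 8.3, -5.4]
opening: 0.0188
```

>>> play_rows:
  commands: "0 -0.6 -1.2 0.1 0; 0 -1.2 -2.3 0.2 0; 0 -1.9 -3.5 0.2 0; 0 -2.5 -4.6 0.2 0; 0 -3.1 -5.8 0.1 0; 0 -3.7 -7 0.1 0; 0 -4.3 -8.1 -0.1 0; 0 -4.9 -9.3 -0.3 0; 0 -5.5 -10.4 -0.5 0"

```text
time: 9.08
ee_pos: [0.5039, 0.0019, 0.1586]
tcp_rot: [179.8, -0.0, 152.0]
wrist_force: [6.2, 10.7, -1.9]
opening: 0.019
```

```bash
cat >> log.txt <<'E'
-4.8 -9.1 5.8 7.58 514.3 21.7 156.0 5.4 6.0 -6.6
-5.4 -10.2 2.5 8.33 509.2 11.9 158.7 5.5 8.3 -5.4
-5.5 -10.4 -0.5 9.08 503.9 1.9 158.6 6.2 10.7 -1.9
E
python3 trk.py 430 9 4
```

```text
centre [244.44567126 114.01209853] rms 0.067968882158505 start 259.2492390627046
273.7 T=0.114 Fr=13.0 r=44.9 cmdoff [-1.7 -0.6]
289.2 T=0.207 Fr=17.2 r=44.9 cmdoff [-2.9 -1.3]
306.6 T=0.261 Fr=-0.1 r=45.1 cmdoff [-0.3 -0.1]
324.2 T=0.375 Fr=-1.1 r=45.0 cmdoff [-0.5  0. ]
338.9 T=0.436 Fr=-3.3 r=45.0 cmdoff [-0.6  0.3]
353.5 T=0.471 Fr=-4.2 r=45.0 cmdoff [-1.1  0.1]
7.9 T=0.539 Fr=-3.6 r=45.0 cmdoff [-1.6 -0.3]
K stiffness skipped
cmd a0 9.9 r0 45.0
115.0: 0 -4.1 -7.8 -2.5 0; 0 -7.9 -14.9 -6.7 0; 0 -11.3 -21.2 -12.5 0; 0 -14 -26.3 -19.5 0; 0 -16 -30 -27.6 0; 0 -17.2 -32.3 -36.4 0; 0 -17.5 -32.9 -45.6 0; 0 -16.9 -31.8 -54.6 0; 0 -15.5 -29.2 -63.3 0
220.0: 0 2.2 4.2 -7.8 0; 0 5.1 9.6 -14.6 0; 0 8.6 16.2 -19.9 0; 0 12.5 23.5 -23.7 0; 0 16.7 31.4 -25.7 0; 0 21 39.5 -25.8 0; 0 25.2 47.4 -24.1 0; 0 29.2 54.9 -20.6 0; 0 32.7 61.6 -15.5 0
325.0: 0 3 5.6 6.6 0; 0 5.3 10 14.3 0; 0 6.8 12.8 22.8 0; 0 7.5 14.1 31.9 0; 0 7.3 13.8 41 0; 0 6.3 11.8 49.9 0; 0 4.4 8.3 58.1 0; 0 1.8 3.4 65.4 0; 0 -1.5 -2.7 71.4 0
430.0: 0 -3.8 -7.1 4.4 0; 0 -7.8 -14.8 7.2 0; 0 -12.1 -22.8 8.1 0; 0 -16.4 -30.8 7.2 0; 0 -20.5 -38.5 4.4 0; 0 -24.2 -45.6 0 0; 0 -27.5 -51.7 -6 0; 0 -30.1 -56.6 -13.3 0; 0 -32 -60.1 -21.5 0
```

```bash
python3 trk.py 70 9 4 | tail -5
```

```text
cmd a0 9.9 r0 45.0
25.0: 0 -0.6 -1.1 -0.2 0; 0 -1.2 -2.3 -0.5 0; 0 -1.8 -3.4 -0.8 0; 0 -2.4 -4.5 -1.2 0; 0 -3 -5.6 -1.6 0; 0 -3.6 -6.7 -2 0; 0 -4.1 -7.8 -2.5 0; 0 -4.7 -8.9 -3 0; 0 -5.3 -9.9 -3.5 0
40.0: 0 -0.6 -1 -0.6 0; 0 -1.1 -2.1 -1.2 0; 0 -1.6 -3.1 -1.8 0; 0 -2.2 -4.1 -2.5 0; 0 -2.7 -5 -3.2 0; 0 -3.2 -6 -3.9 0; 0 -3.7 -6.9 -4.7 0; 0 -4.2 -7.9 -5.5 0; 0 -4.7 -8.8 -6.3 0
55.0: 0 -0.4 -0.8 -0.9 0; 0 -0.9 -1.7 -1.7 0; 0 -1.3 -2.5 -2.7 0; 0 -1.8 -3.3 -3.6 0; 0 -2.2 -4.1 -4.6 0; 0 -2.6 -4.8 -5.6 0; 0 -3 -5.6 -6.6 0; 0 -3.3 -6.3 -7.6 0; 0 -3.7 -7 -8.7 0
70.0: 0 -0.3 -0.6 -1.1 0; 0 -0.7 -1.2 -2.2 0; 0 -1 -1.8 -3.3 0; 0 -1.3 -2.4 -4.4 0; 0 -1.6 -2.9 -5.6 0; 0 -1.8 -3.4 -6.8 0; 0 -2.1 -3.9 -8 0; 0 -2.3 -4.4 -9.2 0; 0 -2.5 -4.8 -10.4 0
```

>>> play_rows:
  commands: "0 -0.6 -1.1 -0.2 0; 0 -1.2 -2.3 -0.5 0; 0 -1.8 -3.4 -0.8 0; 0 -2.4 -4.5 -1.2 0; 0 -3 -5.6 -1.6 0; 0 -3.6 -6.7 -2 0; 0 -4.1 -7.8 -2.5 0; 0 -4.7 -8.9 -3 0; 0 -5.3 -9.9 -3.5 0"

```text
time: 9.83
ee_pos: [0.4988, -0.0077, 0.1556]
tcp_rot: [179.8, -0.0, 152.0]
wrist_force: [7.4, 12.9, 0.5]
opening: 0.0186
```

>>> play_rows:
  commands: "0 -0.6 -1 -0.6 0; 0 -1.1 -2.1 -1.2 0; 0 -1.6 -3.1 -1.8 0; 0 -2.2 -4.1 -2.5 0; 0 -2.7 -5 -3.2 0; 0 -3.2 -6 -3.9 0; 0 -3.7 -6.9 -4.7 0; 0 -4.2 -7.9 -5.5 0; 0 -4.7 -8.8 -6.3 0"

```text
time: 10.58
ee_pos: [0.4942, -0.0164, 0.1499]
tcp_rot: [179.8, 0.0, 152.0]
wrist_force: [5.7, 12.7, 3.8]
opening: 0.0188
```

>>> play_rows:
  commands: "0 -0.4 -0.8 -0.9 0; 0 -0.9 -1.7 -1.7 0; 0 -1.3 -2.5 -2.7 0; 0 -1.8 -3.3 -3.6 0; 0 -2.2 -4.1 -4.6 0; 0 -2.6 -4.8 -5.6 0; 0 -3 -5.6 -6.6 0; 0 -3.3 -6.3 -7.6 0; 0 -3.7 -7 -8.7 0"

```text
time: 11.33
ee_pos: [0.4903, -0.0238, 0.1418]
tcp_rot: [179.8, 0.1, 152.0]
wrist_force: [2.0, 11.1, 8.6]
opening: 0.0189
```

>>> play_rows:
  commands: "0 -0.3 -0.6 -1.1 0; 0 -0.7 -1.2 -2.2 0; 0 -1 -1.8 -3.3 0; 0 -1.3 -2.4 -4.4 0; 0 -1.6 -2.9 -5.6 0; 0 -1.8 -3.4 -6.8 0; 0 -2.1 -3.9 -8 0; 0 -2.3 -4.4 -9.2 0; 0 -2.5 -4.8 -10.4 0"

```text
time: 12.08
ee_pos: [0.4875, -0.0291, 0.1316]
tcp_rot: [179.9, 0.1, 152.0]
wrist_force: [-0.6, 7.4, 12.2]
opening: 0.0189
```

```bash
cat >> log.txt <<'E'
-5.3 -9.9 -3.5 9.83 498.8 -7.7 155.6 7.4 12.9 0.5
-4.7 -8.8 -6.3 10.58 494.2 -16.4 149.9 5.7 12.7 3.8
-3.7 -7 -8.7 11.33 490.3 -23.8 141.8 2.0 11.1 8.6
-2.5 -4.8 -10.4 12.08 487.5 -29.1 131.6 -0.6 7.4 12.2
E
python3 trk.py 130 9 4
```

```text
centre [244.49440874 113.96991073] rms 0.07095645409764938 start 259.2903990334024
273.7 T=0.115 Fr=13.0 r=44.9 cmdoff [-1.7 -0.6]
289.3 T=0.208 Fr=17.2 r=44.9 cmdoff [-2.9 -1.3]
306.7 T=0.261 Fr=-0.1 r=45.1 cmdoff [-0.3 -0.1]
324.2 T=0.374 Fr=-1.2 r=45.0 cmdoff [-0.5  0. ]
339.0 T=0.435 Fr=-3.4 r=45.0 cmdoff [-0.6  0.3]
353.5 T=0.470 Fr=-4.3 r=45.0 cmdoff [-1.1  0.1]
8.0 T=0.539 Fr=-3.6 r=45.1 cmdoff [-1.6 -0.3]
22.4 T=0.627 Fr=-5.2 r=45.0 cmdoff [-1.9 -0.8]
36.9 T=0.603 Fr=-5.3 r=44.9 cmdoff [-2.1 -1.4]
51.8 T=0.603 Fr=-3.1 r=45.0 cmdoff [-1.6 -2. ]
66.9 T=0.615 Fr=-1.0 r=44.9 cmdoff [-1.  -2.2]
K stiffness skipped
cmd a0 70.0 r0 45.1
85.0: 0 -0.2 -0.4 -1.2 0; 0 -0.4 -0.7 -2.5 0; 0 -0.5 -1 -3.8 0; 0 -0.7 -1.3 -5 0; 0 -0.8 -1.5 -6.3 0; 0 -0.9 -1.8 -7.6 0; 0 -1 -1.9 -8.9 0; 0 -1.1 -2.1 -10.2 0; 0 -1.2 -2.2 -11.5 0
100.0: 0 0 -0.1 -1.3 0; 0 -0.1 -0.1 -2.6 0; 0 -0.1 -0.1 -3.9 0; 0 -0.1 -0.1 -5.2 0; 0 0 -0.1 -6.5 0; 0 0 0 -7.8 0; 0 0.1 0.1 -9.1 0; 0 0.2 0.3 -10.4 0; 0 0.3 0.5 -11.7 0
115.0: 0 0.1 0.2 -1.3 0; 0 0.2 0.4 -2.6 0; 0 0.4 0.7 -3.9 0; 0 0.5 1 -5.1 0; 0 0.7 1.4 -6.4 0; 0 0.9 1.8 -7.6 0; 0 1.2 2.2 -8.8 0; 0 1.4 2.6 -10 0; 0 1.6 3.1 -11.2 0
130.0: 0 0.3 0.5 -1.2 0; 0 0.6 1 -2.4 0; 0 0.9 1.6 -3.5 0; 0 1.2 2.2 -4.7 0; 0 1.5 2.8 -5.8 0; 0 1.8 3.5 -6.8 0; 0 2.2 4.1 -7.9 0; 0 2.6 4.8 -8.9 0; 0 3 5.6 -10 0
```

Very clean torque profile; continuing.

>>> play_rows:
  commands: "0 -0.2 -0.4 -1.2 0; 0 -0.4 -0.7 -2.5 0; 0 -0.5 -1 -3.8 0; 0 -0.7 -1.3 -5 0; 0 -0.8 -1.5 -6.3 0; 0 -0.9 -1.8 -7.6 0; 0 -1 -1.9 -8.9 0; 0 -1.1 -2.1 -10.2 0; 0 -1.2 -2.2 -11.5 0"

```text
time: 12.83
ee_pos: [0.486, -0.0319, 0.1201]
tcp_rot: [179.9, 0.1, 151.9]
wrist_force: [-2.6, 3.2, 12.2]
opening: 0.0187
```

>>> play_rows:
  commands: "0 0 -0.1 -1.3 0; 0 -0.1 -0.1 -2.6 0; 0 -0.1 -0.1 -3.9 0; 0 -0.1 -0.1 -5.2 0; 0 0 -0.1 -6.5 0; 0 0 0 -7.8 0; 0 0.1 0.1 -9.1 0; 0 0.2 0.3 -10.4 0; 0 0.3 0.5 -11.7 0"

```text
time: 13.58
ee_pos: [0.486, -0.0319, 0.1081]
tcp_rot: [-180.0, 0.1, 151.9]
wrist_force: [-2.9, 0.2, 11.7]
opening: 0.0189
```

>>> play_rows:
  commands: "0 0.1 0.2 -1.3 0; 0 0.2 0.4 -2.6 0; 0 0.4 0.7 -3.9 0; 0 0.5 1 -5.1 0; 0 0.7 1.4 -6.4 0; 0 0.9 1.8 -7.6 0; 0 1.2 2.2 -8.8 0; 0 1.4 2.6 -10 0; 0 1.6 3.1 -11.2 0"

```text
time: 14.33
ee_pos: [0.4874, -0.0291, 0.0965]
tcp_rot: [-179.9, 0.0, 151.9]
wrist_force: [-2.7, -1.3, 9.8]
opening: 0.0187
```

>>> play_rows:
  commands: "0 0.3 0.5 -1.2 0; 0 0.6 1 -2.4 0; 0 0.9 1.6 -3.5 0; 0 1.2 2.2 -4.7 0; 0 1.5 2.8 -5.8 0; 0 1.8 3.5 -6.8 0; 0 2.2 4.1 -7.9 0; 0 2.6 4.8 -8.9 0; 0 3 5.6 -10 0"

```text
time: 15.08
ee_pos: [0.4902, -0.0238, 0.0862]
tcp_rot: [-179.9, 0.0, 151.9]
wrist_force: [-3.7, -3.6, 6.5]
opening: 0.0187
```

```bash
cat >> log.txt <<'E'
-1.2 -2.2 -11.5 12.83 486.0 -31.9 120.1 -2.6 3.2 12.2
0.3 0.5 -11.7 13.58 486.0 -31.9 108.1 -2.9 0.2 11.7
1.6 3.1 -11.2 14.33 487.4 -29.1 96.5 -2.7 -1.3 9.8
3 5.6 -10 15.08 490.2 -23.8 86.2 -3.7 -3.6 6.5
E
python3 trk.py 205 9 5|tail -12
```

```text
66.9 T=0.615 Fr=-1.0 r=45.0 cmdoff [-1.  -2.2]
82.2 T=0.554 Fr=0.1 r=44.9 cmdoff [-0.4 -2.2]
97.5 T=0.529 Fr=-0.4 r=44.9 cmdoff [ 0.2 -1.9]
112.9 T=0.449 Fr=-1.6 r=44.9 cmdoff [ 0.6 -1.5]
128.1 T=0.367 Fr=-0.1 r=45.0 cmdoff [ 0.9 -1.2]
K stiffness skipped
cmd a0 130.1 r0 45.0
145.0: 0 0.4 0.8 -1 0; 0 0.8 1.5 -1.9 0; 0 1.2 2.3 -2.9 0; 0 1.7 3.2 -3.8 0; 0 2.1 4 -4.7 0; 0 2.6 4.9 -5.5 0; 0 3.1 5.8 -6.4 0; 0 3.6 6.7 -7.1 0; 0 4.1 7.7 -7.9 0
160.0: 0 0.5 0.9 -0.7 0; 0 1 1.9 -1.4 0; 0 1.5 2.9 -2.1 0; 0 2.1 3.9 -2.7 0; 0 2.6 4.9 -3.4 0; 0 3.2 6 -3.9 0; 0 3.7 7 -4.5 0; 0 4.3 8.1 -5 0; 0 4.9 9.2 -5.4 0
175.0: 0 0.6 1 -0.4 0; 0 1.1 2.1 -0.8 0; 0 1.7 3.3 -1.2 0; 0 2.3 4.4 -1.5 0; 0 2.9 5.5 -1.8 0; 0 3.5 6.6 -2 0; 0 4.1 7.8 -2.3 0; 0 4.7 8.9 -2.4 0; 0 5.4 10.1 -2.6 0
190.0: 0 0.6 1.1 0 0; 0 1.2 2.3 -0.1 0; 0 1.8 3.4 -0.1 0; 0 2.4 4.6 -0.1 0; 0 3 5.7 0 0; 0 3.7 6.9 0 0; 0 4.3 8 0.2 0; 0 4.9 9.2 0.4 0; 0 5.5 10.3 0.6 0
205.0: 0 0.6 1.1 0.2 0; 0 1.2 2.3 0.5 0; 0 1.8 3.4 0.8 0; 0 2.4 4.5 1.2 0; 0 3 5.6 1.6 0; 0 3.6 6.7 2 0; 0 4.1 7.8 2.5 0; 0 4.7 8.8 3 0; 0 5.3 9.9 3.5 0
```

>>> play_rows:
  commands: "0 0.4 0.8 -1 0; 0 0.8 1.5 -1.9 0; 0 1.2 2.3 -2.9 0; 0 1.7 3.2 -3.8 0; 0 2.1 4 -4.7 0; 0 2.6 4.9 -5.5 0; 0 3.1 5.8 -6.4 0; 0 3.6 6.7 -7.1 0; 0 4.1 7.7 -7.9 0"

```text
time: 15.83
ee_pos: [0.4943, -0.0162, 0.0779]
tcp_rot: [-179.9, 0.0, 151.9]
wrist_force: [-1.9, -4.4, 3.5]
opening: 0.019
```

>>> play_rows:
  commands: "0 0.5 0.9 -0.7 0; 0 1 1.9 -1.4 0; 0 1.5 2.9 -2.1 0; 0 2.1 3.9 -2.7 0; 0 2.6 4.9 -3.4 0; 0 3.2 6 -3.9 0; 0 3.7 7 -4.5 0; 0 4.3 8.1 -5 0; 0 4.9 9.2 -5.4 0"

```text
time: 16.58
ee_pos: [0.4992, -0.0068, 0.072]
tcp_rot: [-179.9, -0.0, 151.9]
wrist_force: [-1.2, -4.9, 0.7]
opening: 0.0189
```

>>> play_rows:
  commands: "0 0.6 1 -0.4 0; 0 1.1 2.1 -0.8 0; 0 1.7 3.3 -1.2 0; 0 2.3 4.4 -1.5 0; 0 2.9 5.5 -1.8 0; 0 3.5 6.6 -2 0; 0 4.1 7.8 -2.3 0; 0 4.7 8.9 -2.4 0; 0 5.4 10.1 -2.6 0"

```text
time: 17.33
ee_pos: [0.5049, 0.0039, 0.0692]
tcp_rot: [-179.9, -0.0, 151.9]
wrist_force: [0.9, -4.3, -3.3]
opening: 0.0189
```

>>> play_rows:
  commands: "0 0.6 1.1 0 0; 0 1.2 2.3 -0.1 0; 0 1.8 3.4 -0.1 0; 0 2.4 4.6 -0.1 0; 0 3 5.7 0 0; 0 3.7 6.9 0 0; 0 4.3 8 0.2 0; 0 4.9 9.2 0.4 0; 0 5.5 10.3 0.6 0"

```text
time: 18.08
ee_pos: [0.5106, 0.0148, 0.0699]
tcp_rot: [180.0, -0.0, 151.9]
wrist_force: [4.3, -1.3, -14.6]
opening: 0.0189
```

>>> play_rows:
  commands: "0 0.6 1.1 0.2 0; 0 1.2 2.3 0.5 0; 0 1.8 3.4 0.8 0; 0 2.4 4.5 1.2 0; 0 3 5.6 1.6 0; 0 3.6 6.7 2 0; 0 4.1 7.8 2.5 0; 0 4.7 8.8 3 0; 0 5.3 9.9 3.5 0"

```text
time: 18.83
ee_pos: [0.5162, 0.0253, 0.0739]
tcp_rot: [179.9, -0.0, 152.0]
wrist_force: [4.7, 2.7, -12.9]
opening: 0.0184
```

```bash
cat >> log.txt <<'E'
4.1 7.7 -7.9 15.83 494.3 -16.2 77.9 -1.9 -4.4 3.5
4.9 9.2 -5.4 16.58 499.2 -6.8 72.0 -1.2 -4.9 0.7
5.4 10.1 -2.6 17.33 504.9 3.9 69.2 0.9 -4.3 -3.3
5.5 10.3 0.6 18.08 510.6 14.8 69.9 4.3 -1.3 -14.6
5.3 9.9 3.5 18.83 516.2 25.3 73.9 4.7 2.7 -12.9
E
python3 trk.py 270 9 4
```

```text
centre [244.5195446  114.01334721] rms 0.07503836827736331 start 259.23014180144094
273.7 T=0.114 Fr=13.0 r=44.9 cmdoff [-1.7 -0.6]
289.3 T=0.208 Fr=17.2 r=44.8 cmdoff [-2.9 -1.3]
306.7 T=0.261 Fr=-0.1 r=45.0 cmdoff [-0.3 -0.1]
324.2 T=0.374 Fr=-1.2 r=45.0 cmdoff [-0.5  0. ]
339.0 T=0.435 Fr=-3.4 r=45.0 cmdoff [-0.6  0.3]
353.6 T=0.470 Fr=-4.3 r=45.0 cmdoff [-1.1  0.1]
8.0 T=0.539 Fr=-3.6 r=45.0 cmdoff [-1.6 -0.3]
22.4 T=0.627 Fr=-5.2 r=45.0 cmdoff [-1.9 -0.8]
36.9 T=0.602 Fr=-5.3 r=44.9 cmdoff [-2.1 -1.4]
51.8 T=0.603 Fr=-3.1 r=45.0 cmdoff [-1.6 -2. ]
67.0 T=0.615 Fr=-1.0 r=44.9 cmdoff [-1.  -2.2]
82.2 T=0.554 Fr=0.1 r=44.9 cmdoff [-0.4 -2.2]
97.6 T=0.529 Fr=-0.4 r=44.9 cmdoff [ 0.2 -1.9]
112.9 T=0.448 Fr=-1.6 r=44.9 cmdoff [ 0.6 -1.5]
128.2 T=0.367 Fr=-0.2 r=45.0 cmdoff [ 0.9 -1.2]
143.5 T=0.266 Fr=0.0 r=44.9 cmdoff [ 1.  -0.8]
159.0 T=0.217 Fr=1.1 r=45.0 cmdoff [ 0.9 -0.3]
174.8 T=0.138 Fr=3.6 r=45.0 cmdoff [ 0.2 -0.1]
190.6 T=0.082 Fr=14.5 r=44.9 cmdoff [-0.4 -0.2]
206.7 T=0.076 Fr=13.6 r=44.9 cmdoff [-1.1 -0.7]
K stiffness skipped
cmd a0 205.0 r0 45.0
221.3: 0 0.6 1.1 0.6 0; 0 1.2 2.2 1.3 0; 0 1.8 3.3 2 0; 0 2.3 4.4 2.7 0; 0 2.9 5.4 3.5 0; 0 3.4 6.5 4.3 0; 0 4 7.5 5.2 0; 0 4.5 8.4 6.1 0; 0 5 9.4 7 0
237.5: 0 0.5 0.9 0.9 0; 0 1 1.8 1.9 0; 0 1.4 2.7 2.9 0; 0 1.9 3.5 4 0; 0 2.3 4.3 5.1 0; 0 2.7 5.1 6.2 0; 0 3.1 5.9 7.3 0; 0 3.5 6.6 8.5 0; 0 3.9 7.3 9.6 0
253.8: 0 0.3 0.6 1.2 0; 0 0.7 1.3 2.5 0; 0 1 1.9 3.7 0; 0 1.3 2.4 5 0; 0 1.6 2.9 6.3 0; 0 1.8 3.4 7.6 0; 0 2 3.8 8.9 0; 0 2.3 4.3 10.3 0; 0 2.5 4.6 11.6 0
270.0: 0 0.2 0.3 1.4 0; 0 0.3 0.6 2.8 0; 0 0.5 0.9 4.2 0; 0 0.6 1.1 5.6 0; 0 0.7 1.3 7 0; 0 0.7 1.4 8.4 0; 0 0.8 1.5 9.8 0; 0 0.8 1.6 11.2 0; 0 0.8 1.6 12.6 0
```

>>> play_rows:
  commands: "0 0.6 1.1 0.6 0; 0 1.2 2.2 1.3 0; 0 1.8 3.3 2 0; 0 2.3 4.4 2.7 0; 0 2.9 5.4 3.5 0; 0 3.4 6.5 4.3 0; 0 4 7.5 5.2 0; 0 4.5 8.4 6.1 0; 0 5 9.4 7 0"

```text
time: 19.58
ee_pos: [0.5215, 0.0351, 0.0817]
tcp_rot: [179.8, 0.0, 152.0]
wrist_force: [3.4, 4.4, -6.6]
opening: 0.0187
```

>>> play_rows:
  commands: "0 0.5 0.9 0.9 0; 0 1 1.8 1.9 0; 0 1.4 2.7 2.9 0; 0 1.9 3.5 4 0; 0 2.3 4.3 5.1 0; 0 2.7 5.1 6.2 0; 0 3.1 5.9 7.3 0; 0 3.5 6.6 8.5 0; 0 3.9 7.3 9.6 0"

```text
time: 20.33
ee_pos: [0.525, 0.0417, 0.0911]
tcp_rot: [179.9, 0.0, 151.9]
wrist_force: [2.2, 4.5, -3.1]
opening: 0.0189
```

>>> play_rows:
  commands: "0 0.3 0.6 1.2 0; 0 0.7 1.3 2.5 0; 0 1 1.9 3.7 0; 0 1.3 2.4 5 0; 0 1.6 2.9 6.3 0; 0 1.8 3.4 7.6 0; 0 2 3.8 8.9 0; 0 2.3 4.3 10.3 0; 0 2.5 4.6 11.6 0"

```text
time: 21.08
ee_pos: [0.5272, 0.0458, 0.1023]
tcp_rot: [180.0, -0.0, 151.9]
wrist_force: [0.0, 4.8, -2.8]
opening: 0.0188
```

>>> play_rows:
  commands: "0 0.2 0.3 1.4 0; 0 0.3 0.6 2.8 0; 0 0.5 0.9 4.2 0; 0 0.6 1.1 5.6 0; 0 0.7 1.3 7 0; 0 0.7 1.4 8.4 0; 0 0.8 1.5 9.8 0; 0 0.8 1.6 11.2 0; 0 0.8 1.6 12.6 0"

```text
time: 21.83
ee_pos: [0.528, 0.0472, 0.1148]
tcp_rot: [-180.0, -0.0, 151.9]
wrist_force: [-1.3, 3.7, -2.9]
opening: 0.0188
```

```bash
cat >> log.txt <<'E'
5 9.4 7 19.58 521.5 35.1 81.7 3.4 4.4 -6.6
3.9 7.3 9.6 20.33 525.0 41.7 91.1 2.2 4.5 -3.1
2.5 4.6 11.6 21.08 527.2 45.8 102.3 0 4.8 -2.8
0.8 1.6 12.6 21.83 528.0 47.2 114.8 -1.3 3.7 -2.9
E
cat > hv.py <<'E'
from trk import *
def fit(m):
    A=np.c_[np.ones(m.sum()),np.sin(ar[m]),np.cos(ar[m])]
    s,res,_,_=np.linalg.lstsq(A,Tq[m],rcond=None)
    r=Tq[m]-A@s
    # T = f + M sin(phi), phi = heavy angle from down measured... rising when lifting
    amp=np.hypot(s[1],s[2]);zero=np.degrees(np.arctan2(-s[2],s[1]))%360
    print("f %.3f amp %.3f  rotor angle with heavy down (T=f rising) %.1f rms %.3f"%(s[0],amp,zero,r.std()));return r
m=np.ones(len(a),bool);print(np.round(fit(m),3))
m[:2]=False;fit(m)
m2=m.copy();m2[np.abs(Fr)>8]=False;fit(m2)
e=m.copy();e[::2]=False;fit(e);e=m.copy();e[1::2]=False;fit(e)
# radial force as Coulomb bias: regress too
E
python3 trk.py|tail -6; python3 hv.py
```

```text
206.7 T=0.076 Fr=13.6 r=44.9 cmdoff [-1.1 -0.7]
224.1 T=0.029 Fr=8.6 r=45.0 cmdoff [-1.6 -1.5]
239.4 T=0.005 Fr=5.9 r=45.0 cmdoff [-0.8 -1.3]
254.9 T=0.072 Fr=4.8 r=45.0 cmdoff [-0.2 -0.9]
271.0 T=0.133 Fr=2.6 r=45.0 cmdoff [-0.  -0.8]
K stiffness skipped
f 0.324 amp 0.293  rotor angle with heavy down (T=f rising) 316.8 rms 0.017
[-0.009  0.019 -0.012  0.012  0.    -0.029 -0.014  0.036 -0.011 -0.013
  0.016 -0.009  0.02   0.006 -0.001 -0.023  0.003 -0.005 -0.005  0.028
 -0.001 -0.032  0.007  0.019]
f 0.323 amp 0.294  rotor angle with heavy down (T=f rising) 317.0 rms 0.017
f 0.322 amp 0.297  rotor angle with heavy down (T=f rising) 316.8 rms 0.017
f 0.323 amp 0.293  rotor angle with heavy down (T=f rising) 315.7 rms 0.022
f 0.324 amp 0.295  rotor angle with heavy down (T=f rising) 318.2 rms 0.009
```

```bash
python3 trk.py 316.5 9 3|tail -4
```

```text
cmd a0 270.0 r0 45.0
285.5: 0 0 0 1.4 0; 0 0 -0.1 2.7 0; 0 -0.1 -0.2 4.1 0; 0 -0.2 -0.3 5.4 0; 0 -0.2 -0.4 6.7 0; 0 -0.3 -0.6 8.1 0; 0 -0.5 -0.9 9.4 0; 0 -0.6 -1.1 10.7 0; 0 -0.8 -1.4 12 0
301.0: 0 -0.2 -0.3 1.3 0; 0 -0.4 -0.7 2.6 0; 0 -0.6 -1.1 3.9 0; 0 -0.8 -1.6 5.1 0; 0 -1.1 -2 6.4 0; 0 -1.3 -2.5 7.6 0; 0 -1.6 -3.1 8.8 0; 0 -1.9 -3.6 10 0; 0 -2.3 -4.2 11.2 0
316.5: 0 -0.3 -0.6 1.1 0; 0 -0.7 -1.3 2.3 0; 0 -1.1 -2 3.4 0; 0 -1.4 -2.7 4.4 0; 0 -1.8 -3.5 5.5 0; 0 -2.3 -4.2 6.5 0; 0 -2.7 -5 7.5 0; 0 -3.1 -5.9 8.5 0; 0 -3.6 -6.7 9.5 0
```

>>> play_rows:
  commands: "0 0 0 1.4 0; 0 0 -0.1 2.7 0; 0 -0.1 -0.2 4.1 0; 0 -0.2 -0.3 5.4 0; 0 -0.2 -0.4 6.7 0; 0 -0.3 -0.6 8.1 0; 0 -0.5 -0.9 9.4 0; 0 -0.6 -1.1 10.7 0; 0 -0.8 -1.4 12 0"

```text
time: 22.58
ee_pos: [0.5272, 0.0457, 0.1266]
tcp_rot: [-180.0, -0.0, 151.9]
wrist_force: [-3.8, 0.9, -5.0]
opening: 0.0185
```

>>> play_rows:
  commands: "0 -0.2 -0.3 1.3 0; 0 -0.4 -0.7 2.6 0; 0 -0.6 -1.1 3.9 0; 0 -0.8 -1.6 5.1 0; 0 -1.1 -2 6.4 0; 0 -1.3 -2.5 7.6 0; 0 -1.6 -3.1 8.8 0; 0 -1.9 -3.6 10 0; 0 -2.3 -4.2 11.2 0"

```text
time: 23.33
ee_pos: [0.5249, 0.0414, 0.1377]
tcp_rot: [-180.0, -0.0, 151.9]
wrist_force: [-4.1, -3.0, -8.3]
opening: 0.0188
```

>>> play_rows:
  commands: "0 -0.3 -0.6 1.1 0; 0 -0.7 -1.3 2.3 0; 0 -1.1 -2 3.4 0; 0 -1.4 -2.7 4.4 0; 0 -1.8 -3.5 5.5 0; 0 -2.3 -4.2 6.5 0; 0 -2.7 -5 7.5 0; 0 -3.1 -5.9 8.5 0; 0 -3.6 -6.7 9.5 0"

```text
time: 24.08
ee_pos: [0.5213, 0.0348, 0.1471]
tcp_rot: [-180.0, -0.0, 151.9]
wrist_force: [-1.5, -4.0, -15.4]
opening: 0.0186
```

>>> play_rows:
  commands: "0 0 0 0 0; 0 0 0 0 0; 0 0 0 0 0; 0 0 0 0 0; 0 0 0 0 0; 0 0 0 0 0"

```text
time: 24.58
ee_pos: [0.5213, 0.0346, 0.1473]
tcp_rot: [-180.0, -0.0, 151.9]
wrist_force: [-3.0, -5.1, -14.3]
opening: 0.0187
```

```bash
cat >> log.txt <<'E'
-0.8 -1.4 12 22.58 527.2 45.7 126.6 -3.8 .9 -5
-2.3 -4.2 11.2 23.33 524.9 41.4 137.7 -4.1 -3 -8.3
-3.6 -6.7 9.5 24.08 521.3 34.8 147.1 -1.5 -4 -15.4
E
python3 trk.py|tail -6; python3 hv.py
python3 - <<'E'
from trk import *
q=st(np.array([[521.3,34.6,147.3]]))[0];print(ang(q))
E
```

```text
254.9 T=0.072 Fr=4.8 r=45.0 cmdoff [-0.2 -0.9]
271.0 T=0.133 Fr=2.6 r=45.0 cmdoff [-0.  -0.8]
286.2 T=0.204 Fr=-2.3 r=45.1 cmdoff [ 0.  -0.6]
301.6 T=0.210 Fr=-8.2 r=45.1 cmdoff [ 0.1 -0.5]
316.9 T=0.334 Fr=-14.1 r=45.3 cmdoff [ 0.  -0.4]
K stiffness skipped
f 0.324 amp 0.293  rotor angle with heavy down (T=f rising) 316.8 rms 0.019
[-0.01   0.019 -0.012  0.013  0.    -0.029 -0.014  0.036 -0.011 -0.013
  0.016 -0.009  0.02   0.006 -0.001 -0.023  0.003 -0.006 -0.006  0.027
 -0.002 -0.033  0.006  0.019  0.029 -0.037  0.009]
f 0.324 amp 0.293  rotor angle with heavy down (T=f rising) 316.9 rms 0.019
f 0.323 amp 0.295  rotor angle with heavy down (T=f rising) 316.4 rms 0.018
f 0.320 amp 0.295  rotor angle with heavy down (T=f rising) 317.0 rms 0.023
f 0.327 amp 0.292  rotor angle with heavy down (T=f rising) 317.0 rms 0.012
317.26220992227536
```

>>> play_rows:
  commands: "0 -0.1 -0.2 -0.4 0; 0 -0.2 -0.3 -0.7 0; 0 -0.2 -0.4 -1 0; 0 -0.3 -0.5 -1.3 0; 0 -0.3 -0.5 -1.3 0; 0 -0.3 -0.5 -1.3 0; 0 -0.3 -0.5 -1.3 0; 0 -0.3 -0.5 -1.3 0; 0 -0.3 -0.5 -1.3 0; 0 -0.3 -0.5 -1.3 0"

```text
time: 25.42
ee_pos: [0.5213, 0.0346, 0.1471]
tcp_rot: [180.0, 0.1, 151.9]
wrist_force: [-4.1, -2.8, -6.9]
opening: 0.0183
```

```bash
python3 - <<'E'
from h import *
import cv2
from trk import st,ang
o=get_obs();im=camera("wrist");sc=camera("scene")
print(o['time'],o['ee_pos'],o['wrist_force'],o['opening'],ang(st(o['ee_pos'][None]*1000)[0]))
cv2.imwrite("pics/w9.png",im[:,:,::-1])
cv2.imwrite("pics/s9.png",cv2.resize(sc[150:340,200:440,::-1],(720,570)))
E
```

```text
25.4167 [0.5212852  0.03455334 0.14712453] [-4.13060162 -2.77549822 -6.94201414] 0.018333928648991995 317.15591692974624
```

View pics/w9.png

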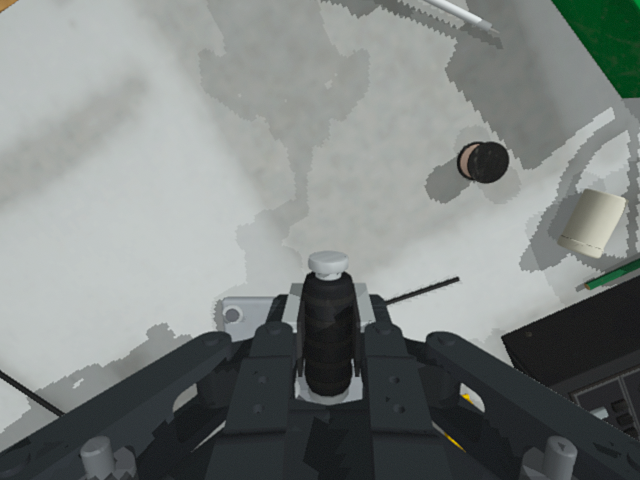

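View pics/s9.png

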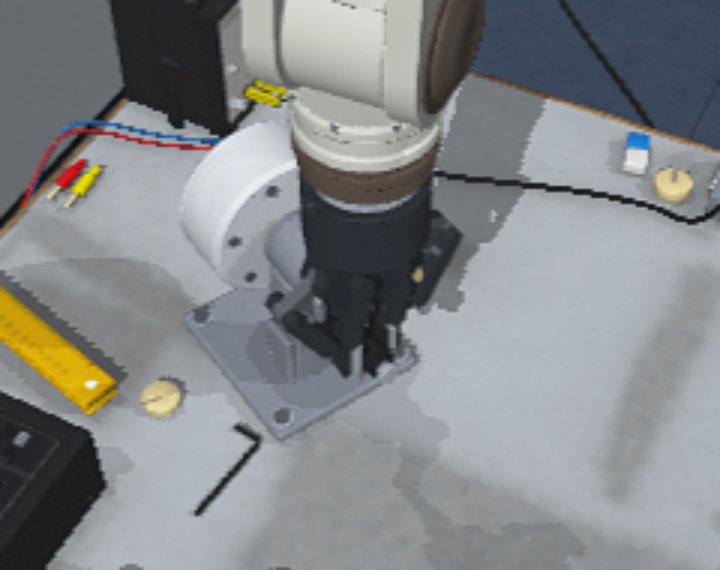

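```bash
python3 - <<'E'
from workcell import *
print(job_done())
E
```

```text
the job is handed in; nothing more can be done
None
```

The heavy side is now straight down to within about 2–3°, the gripper still holds the sleeve, and the job is handed in after about 25 s of the 64 s.

- **Turn:** I gripped the sleeve with 35 N and turned the rotor slowly (about 20°/s). It went from 259° once all the way round and on to the final position without letting go.
- **Where the heavy side is:** the torque felt during the turn fits 0.324 N m of friction plus a 0.293 N m pull from the heavy side. That pull is slightly above the stated 0.29 N m maximum. The fit puts the heavy side down at a rotor angle of 316.8°. Odd and even readings gave 315.7° and 318.2°; a small force-sensor bias could add a degree or two.
- **Final position:** the rotor stands at 317.2°. I relaxed the arm's push to about 8 N before handing in.
- **Last checks:** the pictures show the sleeve centred between the pads as at the first grasp. The weight on the left and the hex key are undisturbed in the scene view, and the bobbin, film can and screwdriver where the wrist view shows them. The second weight is hidden behind the arm there, so I could not check it.
- **What disagreed:** the first camera estimate of the crank angle was several degrees off and caused up to 17 N of sideways force early in the turn. I corrected it from the measured circle (45 mm radius, about 0.1 mm residual). There was a 14 N radial pull at the stop, which I eased.

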